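# Top up the biscuit magazine to its fill mark

### The job

One biscuit is already in the filling magazine's tube. Press the cover's release tab and slide the cover fully open, then add biscuits from the baking sheet, lying flat in the tube, so that the top of the stack is level with the fill mark: thin and thick ones differ, so choose which to use. Leave the cover open and the remaining biscuits flat on the sheet, and do not disturb the other things on the table.

Things in the scene. Friction and masses are not known exactly. Their poses are not given: they have to be found in the camera images.
- sheet: flat dark baking sheet without a rim, 270 x 270, 4 thick, fixed; origin at the centre of its underside, top 4 above it. Loose biscuits lie on it about 130 apart, in any order; the sheet may stand left or right, the magazine on the other side
- magazine: fixed aluminium biscuit filling magazine, footprint 100 (x) by 215 (y); origin at the centre of its underside on the table. At y = -60 stands an upright tube, inner diameter 51, wall 3, floor 4 above the table, with an 18 wide window towards +x and one towards -x. On top lies a level deck, 66 (x) by 200 (y), top face 70 above the table, with a round hole 51 wide and chamfered (3) over the tube. A cover closes the hole and slides on the deck towards the magazine's own +y
- tube_floor (a point): point on the tube's axis, on its inner floor (4 above the table); axes as the magazine's
- fill_mark (a point): point on the tube's axis at the height of the fill mark: a black line, 3 wide, around the outside of the tube and across its windows, its middle 50 above the tube's floor and 16 below the deck's top. Two thin biscuits and one thick one reach exactly the line; axes as the magazine's
- tube_mouth (a point): point on the tube's axis in the plane of the deck's top (70 above the table), the mouth into which biscuits go; axes as the magazine's
- cover (a joint): slide of the aluminium cover (72 x 70, top 76 above the table) in m: 0 closed and latched over the mouth, 0.075 fully open at its stop, towards the magazine's +y. About 1 N of friction, stays where it is left. It is latched at 0 unless the tab is pressed
- tab (a joint): travel of the sprung release tab in m: 0 up, 0.009 fully down. The catch lets go from 0.006 on; 2 N starts it, about 5 N holds it fully down; it must be held down for the first 25 mm of the cover's slide, and springs up when left
- tab_pad (a point): point on the top face of the grey release tab at the cover's +y end, 86 above the table when up (77 pressed); moves with tab and cover. The flat pad is 36 (x) by 38 (y), this point is 15 on the -y side of a ridge across the pad's +y end, 6 thick and 9 high, against which a fingertip can push the cover open. Cover and pad leave free room above and, once pressed, also on the -y side
- thin_a: thin round baked hard biscuit, diameter 46, 14 thick, about 20 g; lies flat, either loose on the baking sheet or as the one biscuit that is already in the magazine's tube (the draw decides); origin at its centre (half its thickness above what it lies on), z along its axis. Thin and thick ones look alike but for thickness
- thin_b: thin round baked hard biscuit, diameter 46, 14 thick, about 20 g; lies flat, either loose on the baking sheet or as the one biscuit that is already in the magazine's tube (the draw decides); origin at its centre (half its thickness above what it lies on), z along its axis. Thin and thick ones look alike but for thickness
- thin_c: thin round baked hard biscuit, diameter 46, 14 thick, about 20 g; lies flat, either loose on the baking sheet or as the one biscuit that is already in the magazine's tube (the draw decides); origin at its centre (half its thickness above what it lies on), z along its axis. Thin and thick ones look alike but for thickness
- thick_a: thick round baked hard biscuit, diameter 46, 22 thick, about 32 g; lies flat, either loose on the baking sheet or as the one biscuit that is already in the magazine's tube (the draw decides); origin at its centre (half its thickness above what it lies on), z along its axis. Thin and thick ones look alike but for thickness
- thick_b: thick round baked hard biscuit, diameter 46, 22 thick, about 32 g; lies flat, either loose on the baking sheet or as the one biscuit that is already in the magazine's tube (the draw decides); origin at its centre (half its thickness above what it lies on), z along its axis. Thin and thick ones look alike but for thickness
- mini_roll: small round bread roll, diameter 36, 22 high, on the baking sheet between the biscuits; origin at the centre of its underside. Bystander
- spatula: spatula lying to the robot's left; origin near the middle of its underside, x along it. Bystander
- brush: pastry brush lying to the robot's right; origin near the middle of its underside, x along it. Bystander
Not all that is in view belongs to the job. What is shaped like the thick_a but orange or turquoise is not meant.

How it is judged:
By the outcome, as a careful person would: the job done as asked, in the order asked, and still so for the second after the job is handed in, with the robot touching nothing.
It also fails if it takes over 59 s, if anything falls off the work surface, if the arm or the gripper's body presses on something with over 40 N, if the wrist force passes 120 N, or if a joint passes its speed limit or range.

### The arm

A 6-joint arm with a two-finger parallel gripper is mounted at the origin on the work surface. World frame = base frame: x ahead of the robot, y to its left, z up, the work surface at z = 0. Lengths are in mm, angles in degrees, forces in N, time in s.
With the tool pointing down it reaches from about 300 to 850 mm from the base axis. Payload 4.2 kg.
Tool frame: the origin (TCP) lies at the very end of the fingers, on their centre line; the grasp point (between the pads) lies 19 mm behind it; z points along the fingers, y is the direction in which the jaws open and shut (so a half turn about z gives the same grasp; the last joint's range is limited). The gripper opens to 91 mm and grips with 3 to 60 N. Pads are 32 mm wide; open, the fingers measure 118 mm over their backs; the gripper's body (76 mm by 178 mm) begins 60 mm behind the grasp point.
Start: joints at [71.276, 18.312, 89.639, -0, 72.044, -1.146], TCP at [173.659, 548.169, 179.676] pointing down, gripper open.
Joint ranges: [-177.97, 177.97], [-48.28, 115.42], [12.27, 149.76], [-77.06, 257.06], [2.81, 150.46], [-146.56, 146.56]. Speed limits (degrees/s): [147.25, 147.25, 180, 180, 180, 180].

### API

Orientations are given as [roll, pitch, yaw] about the fixed x, y, z axes, in that order (R = Rz(yaw) Ry(pitch) Rx(roll)).
In Python, from workcell import monitor, eyes, job gives the robot as it stands.
- The arm moves only by the tool move_arm, never from a script. Its argument "increments" is a list that holds one entry, the list of rows, each a list of 7 numbers: the opening, from 0 (shut) to 1 (fully open), then the shift along the tool's x, y, z in cm, then the turn, a rotation vector about the tool's x, y, z in rad. In form: [[[jaw, x, y, z, ax, ay, az], ...]]. A call has 1 to 12 rows; each row shifts and turns the pose as measured when the row begins, along the tool's axes as they then stand; what a row does not reach is not made up. A row lasts 1/8 s, in which the tool goes at most 62.5 mm and 10.7 degrees, less where a joint would pass 70% of its speed; a pose out of reach is approached as far as the arm can. A call is refused whole if a number of a shift passes 6.25 or a number of a turn 0.188, either way. A call with a gripper value outside its range is refused whole. The fingers move at their own pace and stop on an object; "force" is the grip in N (left out, the last holds). Time passes only in rows, so rows that do not move let the fingers close. It gives the time, the measured TCP pose, the force and the opening at its end, in the units of the state.
- monitor.state(): the state, without advancing time (a new reading comes with each control period).
- eyes.grab_frame(name): name is "scene" or "side" or "wrist"; returns a dict with "color" (384x512x3 uint8, red, green, blue), "z_map" (384x512 float32, mm along the optical axis (not along the pixel's ray), 0 where there is no reading), "camera_matrix" (3x3 intrinsics, pixels), "rvec" (rotation vector, rad) and "tvec" (3), from world to camera coordinates, as OpenCV has them. Camera axes: x right, y down, z forward; pixel columns grow to the right and rows downward; lengths in mm; the calibration is good to about 2 mm. A picture is of the moment at which its call begins.
- job.job_done(): hands the job in, once; it reports no verdict.
The state is a dict: "time_s": time; "qpos": joint angles; "qvel": joint speeds; "effort": joint torques, N m; "ee_pos": TCP position; "ee_rot": TCP orientation; "force": force on the tool from outside, world axes, zero at the start; "torque": the same for the moment, N m; "gripper_width": finger opening in mm.
Only numpy, scipy, OpenCV 4.12 (cv2) and the standard library are available. Lean on these libraries where they do the work, as an engineer would, in place of code of your own. Each camera call takes 0.05 s, during which the arm holds its last target. There are 200 camera calls.

## Working session

There is one attempt and no reset: what is moved stays moved. The work goes in short steps, Python scripts to look and compute and a tool call to move; the robot and the scene stay as the last step left them, time stands still between calls to the robot, and variables do not carry over. Pictures are saved under pics/ and viewed, about 8 in all and at most 12, crops included, and the job is handed in when it is done.

Besides the shell and the picture viewer there is one more tool, called after "Request:" as name(argument=value, ...) on one line, values as JSON. move_arm: Moves the arm, as the interface text tells. Its arguments: {"type":"object","properties":{"increments":{"type":"array"},"force":{"type":"number"}},"required":["increments"]}

```bash
ls; mkdir -p pics; cat > h.py <<'E'
import numpy as np, cv2
from workcell import monitor, eyes, job
def grab(n):
    f=eyes.grab_frame(n); K=np.array(f["camera_matrix"]); R=cv2.Rodrigues(np.array(f["rvec"],float))[0]; t=np.array(f["tvec"],float).ravel()
    z=f["z_map"]; v,u=np.mgrid[:z.shape[0],:z.shape[1]]
    c=np.stack([(u-K[0,2])/K[0,0]*z,(v-K[1,2])/K[1,1]*z,z],-1)
    P=(c-t)@R; P[z==0]=np.nan
    return f["color"],P,K,R,t
def proj(p,K,R,t):
    c=R@np.array(p,float)+t; q=K@c; return q[:2]/q[2]
def save(n,c,s=1): cv2.imwrite("pics/"+n,cv2.resize(c[:,:,::-1],None,fx=s,fy=s,interpolation=cv2.INTER_CUBIC))
E
python3 - <<'E'
from h import *
a=[]
for n in ["scene","side"]:
    c,P,K,R,t=grab(n); np.savez("%s.npz"%n,c=c,P=P,K=K,R=R,t=t); print(n,-R.T@t,R[2]); a.append(c)
save("a.png",np.vstack(a)[:, :],.78)
print(monitor.state())
E
```

```text
pics
scene [919.33645688 678.76593971 693.6937166 ] [-0.37793443 -0.68944735 -0.61792226]
side [ 240.27933474 -922.26643877 1074.86675726] [ 0.23113092  0.66468696 -0.71047149]
{'time_s': 0.1, 'qpos': array([ 7.12775138e+01,  1.83484320e+01,  8.96992173e+01, -2.12755161e-03,
        7.20422220e+01, -1.14519875e+00]), 'qvel': array([ 0.08439679, -0.1209733 , -0.07726373, -0.01409499, -0.04676969,
        0.03225545]), 'effort': array([-5.39524499e-04, -4.13337708e+01, -2.32508433e+01,  7.28428806e-02,
        4.22040210e-02, -5.39152381e-05]), 'ee_pos': array([173.49176797, 547.68427057, 178.9011765 ]), 'ee_rot': array([-1.79910106e+02,  2.26287268e-04,  1.62423370e+02]), 'force': array([ 0.11537356, -0.41161641,  0.06021919]), 'torque': array([ 0.00503086, -0.00117351, -0.03071239]), 'gripper_width': 91.2606175563143}
```

View pics/a.png

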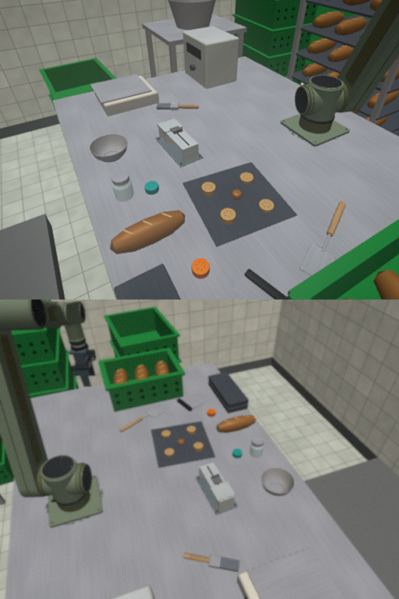

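```bash
python3 - <<'E'
from h import *
for n,box in [("scene",(140,320,190,390)),("side",(150,290,180,320))]:
    d=np.load(n+".npz"); c,P=d["c"],d["P"]
    if n=="side": save("side_crop.png",c[150:290,180:320],4)
    else: save("scene_crop.png",c[140:320,190:390],4)
    hsv=cv2.cvtColor(c,cv2.COLOR_RGB2HSV)
    x,y,z=P[...,0],P[...,1],P[...,2]
    m=((hsv[...,1]>70)&(hsv[...,0]<25)&(z>3)&(z<45)&(x>300)&(x<800)&(abs(y)<400)).astype(np.uint8)
    k,l,s,_=cv2.connectedComponentsWithStats(m)
    for i in range(1,k):
        if s[i,4]<25: continue
        p=P[l==i]; zt=np.percentile(p[:,2],70); q=p[p[:,2]>zt-4]
        print(n,s[i],"top",zt.round(1),"ctr",((q.max(0)+q.min(0))/2).round(1),"ext",np.ptp(q,0).round(1))
    m=(z>58)&(z<95)&(x>350)&(x<800)&(abs(y)<400)
    k,l,s,_=cv2.connectedComponentsWithStats(m.astype(np.uint8))
    for i in range(1,k):
        if s[i,4]<60: continue
        p=P[l==i]; print(n,"mag?",s[i],np.median(p,0).round(1))
        for lo,hi in [(67,72.5),(73.5,79),(82,89)]:
            q=p[(p[:,2]>lo)&(p[:,2]<hi)][:,:2].astype(np.float32)
            if len(q)>8: print(lo,len(q),cv2.minAreaRect(q))
    # sheet
    m=(z>1)&(z<7)&(c.max(-1)<95)&(x>300)&(x<800)&(abs(y)<400)
    k,l,s,_=cv2.connectedComponentsWithStats(m.astype(np.uint8)); i=1+np.argmax(s[1:,4]); print("sheet",s[i],cv2.minAreaRect(P[l==i][:,:2].astype(np.float32)),np.median(P[l==i][:,2]))
E
```

```text
scene [307 221  18  15 200] top 16.7 ctr [447.4 121.9  16.4] ext [44.9 45.   7.3]
scene [258 233  18  18 258] top 24.8 ctr [586.1 105.1  24.4] ext [43.4 46.1  6.9]
scene [297 243  13  12 128] top 21.6 ctr [519.6 171.3  21.4] ext [28.9 28.8  7.3]
scene [332 255  19  18 261] top 17.1 ctr [467.9 252.6  16.7] ext [43.6 45.8  7.2]
scene [282 266  21  22 338] top 24.7 ctr [592.9 230.   24.4] ext [44.7 45.3  6.8]
scene [424 270  13  17 112] top 17.9 ctr [325.5 387.2  17.6] ext [49.8 25.   6.9]
scene [203 275  33  32 238] top 40.8 ctr [755.7 195.2  40.9] ext [88.  31.6  8.1]
scene [245 331  24  26 490] top 21.3 ctr [741.1 331.9  20.9] ext [45.2 44.5  7. ]
scene mag? [ 201  152   53   43 1029] [ 572.5 -149.5   69.5]
67 515 ((570.6847534179688, -159.4036865234375), (76.91883850097656, 200.28848266601562), 2.135207176208496)
73.5 227 ((572.989501953125, -203.6240234375), (75.79300689697266, 104.50221252441406), 2.6319222450256348)
82 67 ((570.5128784179688, -167.10134887695312), (33.944583892822266, 40.107967376708984), 3.9480459690093994)
scene mag? [194 272  31  20 352] [775.6 181.3  63. ]
sh
[... 687 characters left out ...]
.5  25.3] ext [43.9 42.2  7.7]
side [211 190  13  11 109] top 16.9 ctr [443.4 115.1  18. ] ext [43.7 48.6 10.1]
side mag? [285 151  18  10  93] [772.7 167.5  61.9]
side mag? [ 255  209   46   52 1145] [ 563.9 -188.    72. ]
67 444 ((566.68505859375, -168.05885314941406), (76.09671783447266, 204.31588745117188), 2.3736391067504883)
73.5 321 ((566.1729125976562, -177.59727478027344), (75.8107681274414, 171.9911651611328), 3.563890218734741)
82 96 ((566.3953857421875, -174.53970336914062), (35.95817947387695, 35.949440002441406), 3.082230567932129)
sheet [ 195  157   79   58 1710] ((520.40576171875, 164.55003356933594), (264.3858947753906, 261.565673828125), 84.13475036621094) 3.127279819417835
```

View pics/scene_crop.png

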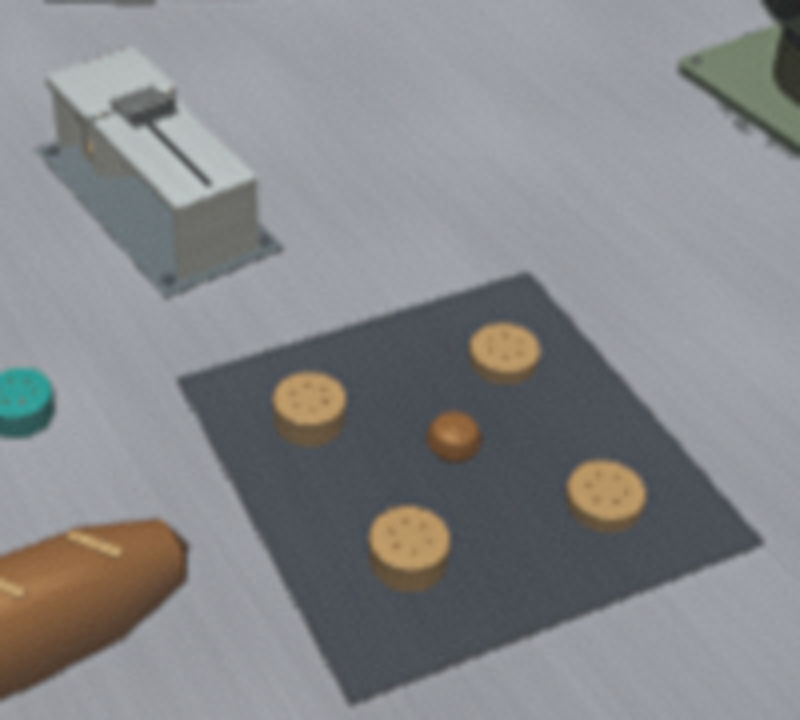

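The loose biscuits are two thick ones (tops about 25 mm, near (589,101) and (592,227)) and two thin ones (tops about 17 mm, near (446,118) and (466,248)). The fifth biscuit, already in the tube, must therefore be thin, so I need to add one thick and one thin. The turquoise and orange discs are off the sheet and aren't meant. The magazine's +y points roughly along world +y, with the tab near (568,-171).

Request:
move_arm(increments=[[[0,0,0,-2,0,0,-0.175],[0,0,0,-2,0,0,-0.175],[0,-2.9,-5.5,-0.3,0,0,0],[0,-2.9,-5.5,-0.3,0,0,0],[0,-2.9,-5.5,-0.3,0,0,0],[0,-2.9,-5.5,-0.3,0,0,0],[0,-2.9,-5.5,-0.3,0,0,0],[0,-2.9,-5.5,-0.3,0,0,0],[0,-2.9,-5.5,-0.3,0,0,0],[0,-2.9,-5.5,-0.3,0,0,0],[0,-2.9,-5.5,-0.3,0,0,0],[0,-2.9,-5.5,-0.3,0,0,0]]])

```text
time_s: 1.6
ee_pos: [494.8, 12.0, 248.4]
ee_rot: [-179.6, -0.1, -176.3]
force: [0.7, 0.8, 0.8]
gripper_width: 0.6
```

Request:
move_arm(increments=[[[0,-2,-5.8,0,0,0,0],[0,-2,-5.8,0,0,0,0],[0,-2,-5.8,0,0,0,0],[0,0,0,0,0,0,0]]])

```text
time_s: 2.1
ee_pos: [567.1, -164.8, 246.6]
ee_rot: [-179.7, -0.3, -176.6]
force: [0.3, 0.9, 0.9]
gripper_width: 0.4
```

```bash
cat > mag.py <<'E'
from h import *
import sys
c,P,K,R,t=grab("wrist"); save(sys.argv[1],c,1.2); np.savez("wrist.npz",c=c,P=P,K=K,R=R,t=t)
s=monitor.state(); print(s["time_s"],s["ee_pos"].round(1),s["ee_rot"].round(1)); print("cam",-R.T@t,R[2])
x,y,z=P[...,0],P[...,1],P[...,2]
for n,lo,hi in [("deck+",66,73),("cover",73.2,79),("pad",81,89),("ridge",90,98)]:
    m=((z>lo)&(z<hi)&(abs(x-568)<90)&(y<-20)&(y>-320)).astype(np.uint8)
    k,l,st,_=cv2.connectedComponentsWithStats(m)
    if k<2: continue
    i=1+np.argmax(st[1:,4]); p=P[l==i]
    print(n,st[i],cv2.minAreaRect(p[:,:2].astype(np.float32)),np.median(p[:,2]))
E
python3 mag.py w1.png
```

```text
2.15 [ 566.4 -162.8  246.9] [-179.8   -0.3 -176.5]
cam [ 492.68322752 -168.33512903  452.30008011] [ 0.26290009  0.01152335 -0.96475425]
deck+ [ 234  140  101   52 4093] ((565.539306640625, -125.89950561523438), (65.68893432617188, 125.4944076538086), 3.4095869064331055) 70.24017476325041
cover [ 176  137   59   60 3345] ((571.4515380859375, -223.30616760253906), (75.60929107666016, 70.06385803222656), 3.363347291946411) 76.12953907902109
pad [235 154  30  30 773] ((568.180419921875, -169.06211853027344), (36.159263610839844, 35.06757354736328), 2.4395906925201416) 86.20090518180812
ridge [261 156   5  30 149] ((567.4816284179688, -152.71878051757812), (35.513484954833984, 4.855271816253662), 4.045117378234863) 95.1963372715828
```

View pics/w1.png

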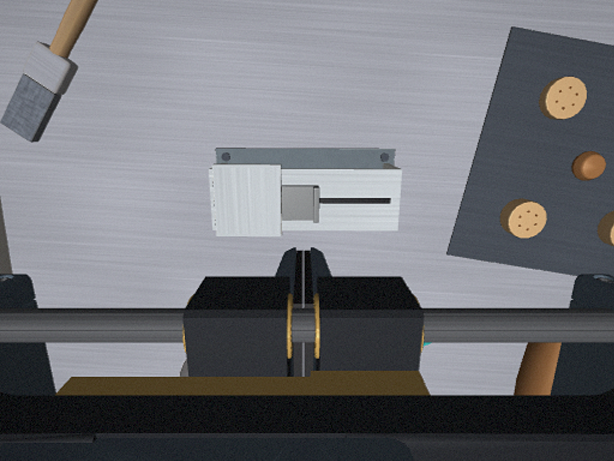

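Request:
move_arm(increments=[[[0,-0.14,-0.83,5,0,0,0],[0,0,0,5,0,0,0],[0,0,0,4,0,0,0],[0,0,0,0,0,0,0]]])

```text
time_s: 2.65
ee_pos: [566.6, -166.0, 104.9]
ee_rot: [-179.9, -0.2, -176.3]
force: [0.9, -0.0, 0.4]
gripper_width: 0.4
```

Request:
move_arm(increments=[[[0,-0.15,-0.5,0.5,0,0,0],[0,0,0,0.9,0,0,0],[0,0,0,0.7,0,0,0],[0,0,0,0.7,0,0,0]]])

```text
time_s: 3.15
ee_pos: [572.2, -170.8, 81.4]
ee_rot: [-179.7, 0.4, -176.2]
force: [0.4, -0.3, -0.6]
gripper_width: 0.6
```

Request:
move_arm(increments=[[[0,0.3,0,0.3,0,0,0],[0,0,0,0,0,0,0]]])

```text
time_s: 3.4
ee_pos: [568.7, -171.0, 77.8]
ee_rot: [-179.7, 0.3, -176.2]
force: [-0.3, -0.3, 0.1]
gripper_width: 0.5
```

```bash
python3 - <<'E'
from h import *
s=monitor.state(); print(s["ee_pos"],s["force"],s["ee_rot"])
c,P,K,R,t=grab("scene"); a=c[130:230,180:300]; save("s2.png",a,5)
s=monitor.state(); print(s["ee_pos"],s["force"])
E
```

```text
[ 568.71482353 -171.03239069   77.78667466] [-0.26272259 -0.25867887  0.07416573] [-179.71970177    0.33025098 -176.20928899]
[ 568.9818683  -171.08207393   77.98316525] [0.60758936 0.03423267 0.01380497]
```

View pics/s2.png

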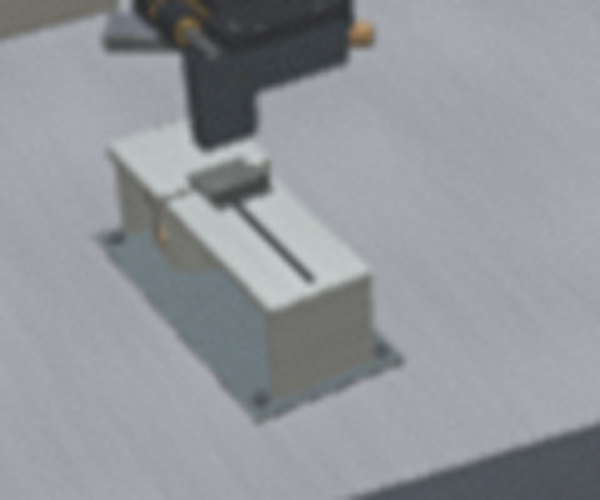

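```bash
python3 - <<'E'
from h import *
c,P,K,R,t=grab("scene"); print("proj tcp",proj([569,-171,78],K,R,t), "crop px",(proj([569,-171,78],K,R,t)-[180,130])*5)
for r in range(146,176,2): print(r,[tuple(P[r,u].round(0).astype(int)) for u in (222,225,228)], c[r,225])
c,P,K,R,t=grab("side"); print("side proj",proj([569,-171,78],K,R,t)); save("sd2.png",c[180:270,240:330],5)
E
```

```text
proj tcp [225.07851987 166.76491032] crop px [225.39259935 183.82455158]
146 [(np.int64(579), np.int64(-155), np.int64(160)), (np.int64(599), np.int64(-88), np.int64(201)), (np.int64(590), np.int64(-89), np.int64(198))] [61 66 69]
148 [(np.int64(579), np.int64(-157), np.int64(153)), (np.int64(601), np.int64(-84), np.int64(198)), (np.int64(590), np.int64(-89), np.int64(192))] [57 65 67]
150 [(np.int64(581), np.int64(-155), np.int64(148)), (np.int64(600), np.int64(-86), np.int64(191)), (np.int64(560), np.int64(-161), np.int64(139))] [59 64 68]
152 [(np.int64(580), np.int64(-158), np.int64(140)), (np.int64(570), np.int64(-159), np.int64(136)), (np.int64(559), np.int64(-163), np.int64(131))] [60 63 68]
154 [(np.int64(580), np.int64(-158), np.int64(133)), (np.int64(571), np.int64(-159), np.int64(130)), (np.int64(559), np.int64(-164), np.int64(123))] [61 65 69]
156 [(np.int64(580), np.int64(-159), np.int64(126)), (np.int64(571), np.int64(-159), np.int64(123)), (np.int64(561), np.int64(-162), np.int64(118))] [55 62 65]
158 [(np.int64(580), np.int64(-161), np.int64(118)), (np.int64(571), np.
[... 698 characters left out ...]
np.int64(93))] [114 116 117]
168 [(np.int64(586), np.int64(-153), np.int64(90)), (np.int64(579), np.int64(-149), np.int64(90)), (np.int64(569), np.int64(-149), np.int64(87))] [74 76 77]
170 [(np.int64(587), np.int64(-152), np.int64(84)), (np.int64(580), np.int64(-148), np.int64(84)), (np.int64(569), np.int64(-150), np.int64(79))] [79 82 83]
172 [(np.int64(583), np.int64(-163), np.int64(69)), (np.int64(575), np.int64(-162), np.int64(67)), (np.int64(567), np.int64(-157), np.int64(67))] [175 182 181]
174 [(np.int64(587), np.int64(-156), np.int64(67)), (np.int64(579), np.int64(-151), np.int64(68)), (np.int64(572), np.int64(-145), np.int64(69))] [187 193 193]
side proj [277.7288669  231.18625786]
```

View pics/sd2.png

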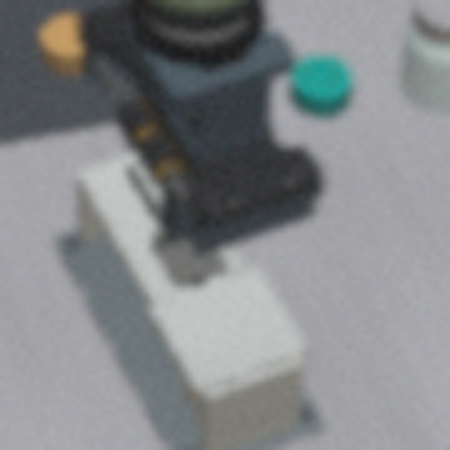

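The reported TCP z is about 34 mm lower than the fingertip height seen in the scene camera (z about 112), and the force reads zero. So I'm descending by contact.

Request:
move_arm(increments=[[[0,0,0,1.1,0,0,0],[0,0,0,1.0,0,0,0],[0,0,0,0,0,0,0]]])

```text
time_s: 3.92
ee_pos: [569.3, -171.2, 55.6]
ee_rot: [-179.7, 0.4, -176.2]
force: [-0.2, -0.0, 0.1]
gripper_width: 0.7
```

```bash
cat > tip.py <<'E'
from h import *
s=monitor.state(); print(s["time_s"],s["ee_pos"].round(1),s["force"].round(1),s["ee_rot"].round(1),s["gripper_width"])
c,P,K,R,t=grab("scene")
x,y,z=s["ee_pos"]
d=(abs(P[...,0]-x)<17)&(abs(P[...,1]-y)<16)&(P[...,2]>80)&(c.max(-1)<80)
q=P[d]; print(len(q),np.percentile(q[:,2],[0,2,5,20]) if len(q) else "")
E
python3 tip.py
```

```text
3.925 [ 569.3 -171.2   55.6] [-0.2 -0.   0.1] [-179.7    0.4 -176.2] 0.7323471258051816
219 [ 91.74298444  94.32473589  97.25117273 108.06632212]
```

Request:
move_arm(increments=[[[0,0,0,0.4,0,0,0],[0,0,0,0.3,0,0,0],[0,0,0,0,0,0,0]]])

```text
time_s: 4.35
ee_pos: [570.2, -171.4, 49.5]
ee_rot: [-179.7, 0.5, -176.2]
force: [-0.4, 0.5, 2.2]
gripper_width: 0.1
```

Request:
move_arm(increments=[[[0,0.1,0,0.4,0,0,0],[0,0,0,0.4,0,0,0],[0,0,0,0.2,0,0,0]]])

```text
time_s: 4.72
ee_pos: [570.5, -171.0, 42.4]
ee_rot: [-179.7, 0.7, -176.2]
force: [-3.7, 2.7, 19.9]
gripper_width: 0.4
```

Request:
move_arm(increments=[[[0,0.1,0.3,-0.1,0,0,0],[0,0,0.6,0,0,0,0],[0,0,0.6,0,0,0,0]]])

```text
time_s: 5.1
ee_pos: [569.7, -157.8, 45.0]
ee_rot: [-179.4, 0.9, -176.2]
force: [-0.3, -1.3, 4.6]
gripper_width: 0.5
```

Request:
move_arm(increments=[[[0,0,0.6,0.12,0,0,0],[0,0,0.8,0,0,0,0],[0,0,0.8,0,0,0,0],[0,0,0.8,0,0,0,0]]])

```text
time_s: 5.6
ee_pos: [567.8, -126.0, 43.3]
ee_rot: [-179.4, 0.9, -176.2]
force: [0.0, -1.4, 4.8]
gripper_width: 0.3
```

Request:
move_arm(increments=[[[0,0,0.9,0,0,0,0],[0,0,0.9,0,0,0,0],[0,0,0.9,0,0,0,0],[0,0,0.6,0,0,0,0],[0,0,0.4,0,0,0,0]]])

```text
time_s: 6.22
ee_pos: [565.9, -89.6, 43.4]
ee_rot: [-179.0, 1.0, -175.9]
force: [-0.4, -17.1, 4.0]
gripper_width: 0.5
```

Request:
move_arm(increments=[[[0,0,-0.1,-1.0,0,0,0],[0.6,0,0,-4,0,0,0],[0.7,0,0,-6,0,0,0],[0.75,0,0,-6,0,0,0],[0.75,0,0,0,0,0,0]]])

```text
time_s: 6.85
ee_pos: [560.4, -85.3, 213.3]
ee_rot: [-179.3, 0.4, -176.0]
force: [0.3, -0.1, 0.1]
gripper_width: 37.3
```

```bash
python3 mag.py w2.png; python3 - <<'E'
from h import *
d=np.load("wrist.npz"); c,P,K,R,t=[d[k] for k in "cPKRt"]
s=monitor.state(); print(s["gripper_width"])
# hole: deck-level pixels missing around expected mouth
x,y,z=P[...,0],P[...,1],P[...,2]
m=((abs(x-571)<29)&(y<-190)&(y>-262)&(z<66))
k,l,st,_=cv2.connectedComponentsWithStats(m.astype(np.uint8)); i=1+np.argmax(st[1:,4]); print(st[i])
cn,_=cv2.findContours((l==i).astype(np.uint8),0,2); 
# hull pixel rays to plane z=70
pt=max(cn,key=len)[:,0].astype(float); r=np.c_[(pt-K[[0,1],[2,2]])/K[[0,1],[0,1]],np.ones(len(pt))]@R; C=-R.T@t
w=C+r*((70-C[2])/r[:,2])[:,None]; print("hole",cv2.minEnclosingCircle(w[:,:2].astype(np.float32)),w.min(0),w.max(0))
hp=P[(abs(x-571)<15)&(abs(y+223)<15)]; print("inside z",np.nanpercentile(hp[:,2],[5,50,95]))
# biscuits
hsv=cv2.cvtColor(c,cv2.COLOR_RGB2HSV)
m=((hsv[...,1]>70)&(hsv[...,0]<25)&(z>9)&(z<45)&(x>300)&(x<700)&(y>60)).astype(np.uint8)
k,l,s,_=cv2.connectedComponentsWithStats(m)
for i in range(1,k):
    if s[i,4]>60:
        p=P[l==i]; zt=np.percentile(p[:,2],70); q=p[p[:,2]>zt-2]; print(s[i],zt,((q.max(0)+q.min(0))/2).round(1),np.ptp(q,0).round(1))
E
```

```text
6.9 [558.6 -85.  210.2] [-1.794e+02  1.000e-01 -1.760e+02]
cam [483.51244715 -88.4337829  418.01799799] [ 0.27452921  0.00845399 -0.9615416 ]
deck+ [  98  142   72   57 2332] ((571.735595703125, -224.10362243652344), (66.415283203125, 79.67681884765625), 3.284991979598999) 69.92199777370573
cover [ 166  139   64   66 3940] ((567.4630737304688, -148.57403564453125), (76.37651062011719, 70.34850311279297), 3.311681032180786) 76.1011976627106
pad [229 159  35  33 918] ((564.280029296875, -93.85401916503906), (36.232749938964844, 37.54011154174805), 2.9370641708374023) 86.10475232291293
ridge [258 161   6  33 190] ((562.9031982421875, -77.5794448852539), (35.45912551879883, 5.503355979919434), 4.279955863952637) 94.96928973752748
41.50025936519942
[ 115  149   43   42 1268]
hole ((570.7360229492188, -222.1104736328125), 25.15923309326172) [ 545.83404277 -246.89145939   70.        ] [ 595.10565874 -197.67148404   70.        ]
inside z [16.75744904 18.09437771 19.3739202 ]
[ 406   62   41   39 1235] 18.792596180585342 [445.5 120.2  18.9] [44.5 45.4  4.2]
[504  95   8  28 148] 15.945711293599809 [470.3 231.8  16.9] [25.3  8.4  5.6]
[436 130  29  26 592] 23.647044364637335 [517.6 167.   24.5] [28.2 27.5  5.8]
[ 373  172   39   35 1042] 26.516570176368763 [584.3 103.1  26.4] [44.4 44.1  3.7]
[ 461  183   43   35 1138] 26.471316079626092 [591.4 227.9  26.5] [44.7 45.6  4. ]
```

View pics/w2.png

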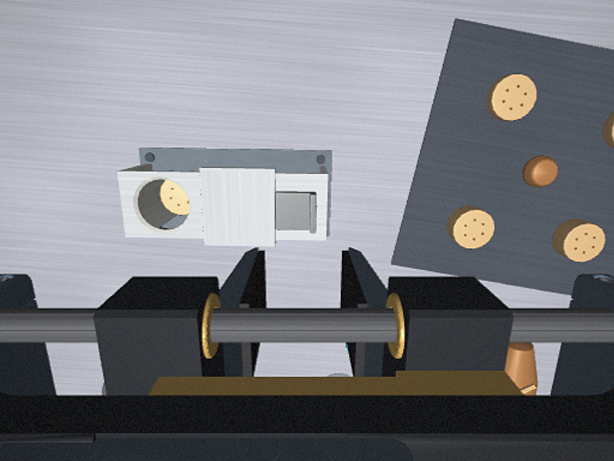

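Request:
move_arm(increments=[[[1,0,0,0,0,0,0.18],[1,0,0,0,0,0,0.18],[1,0,0,0,0,0,0.18],[1,0,0,0,0,0,0.18],[1,0,0,0,0,0,0.18],[1,0,0,0,0,0,0.18],[1,0,0,0,0,0,0.18],[1,0,0,0,0,0,0.18],[1,0,0,0,0,0,0.14],[1,6.0,1.2,0,0,0,0],[1,6.0,1.2,0,0,0,0],[1,6.0,1.2,3,0,0,0]]])

```text
time_s: 8.4
ee_pos: [573.5, 96.9, 150.0]
ee_rot: [-176.6, -0.4, 89.8]
force: [0.5, -0.2, 0.3]
gripper_width: 90.9
```

Request:
move_arm(increments=[[[1,0,0,2,0,0,-0.06],[1,0,0,0,0,0,0]]])

```text
time_s: 8.65
ee_pos: [567.3, 101.4, 122.1]
ee_rot: [-175.8, -0.6, 93.6]
force: [0.5, -0.1, 1.3]
gripper_width: 91.3
```

```bash
cat > b.py <<'E'
from h import *
import sys
s=monitor.state(); print(s["time_s"],s["ee_pos"].round(1),s["ee_rot"].round(1),s["force"].round(1),s["gripper_width"])
c,P,K,R,t=grab("scene"); x,y,z=s["ee_pos"]
d=(abs(P[...,0]-x)<70)&(abs(P[...,1]-y)<25)&(P[...,2]>z+5)&(P[...,2]<z+75)
q=P[d]; q=q[np.isfinite(q[:,2])]; print("finger lowest",len(q),np.percentile(q[:,2],[0,2,5]) if len(q) else "", q[np.argmin(q[:,2])] if len(q) else "")
q=q[q[:,2]<np.percentile(q[:,2],40)]; print("finger bbox",q.min(0),q.max(0))
c,P,K,R,t=grab("wrist"); save(sys.argv[1],c)
hsv=cv2.cvtColor(c,cv2.COLOR_RGB2HSV); x,y,z=P[...,0],P[...,1],P[...,2]
m=((hsv[...,1]>70)&(hsv[...,0]<25)&(z>9)&(z<45)&(x>300)&(x<700)&(y>40)).astype(np.uint8)
k,l,st,_=cv2.connectedComponentsWithStats(m)
for i in range(1,k):
    if st[i,4]>60:
        p=P[l==i]; zt=np.percentile(p[:,2],70); q=p[p[:,2]>zt-2]; print(st[i],zt.round(1),((q.max(0)+q.min(0))/2).round(1),np.ptp(q,0).round(1))
E
python3 b.py w3.png
```

```text
8.65 [567.3 101.4 122.1] [-175.8   -0.6   93.6] [ 0.5 -0.1  1.3] 91.29249849566705
finger lowest 291 [151.03916218 156.20248362 158.30415173] [614.97612644 119.37211652 151.03916218]
finger bbox [515.36055447  82.93787967 151.03916218] [628.69861021 124.41560386 173.48997515]
[ 139    0   50   45 1828] 18.8 [466.5 246.7  18.9] [45.4 36.5  4.3]
[270  21  51  56 293] 26.0 [591.9 228.2  25.9] [45.4 44.7  3.8]
[199  94  34  35 928] 23.7 [518.8 168.2  24.3] [27.9 27.9  5.1]
[ 124  131   45   43 1256] 18.7 [446.  120.6  18.6] [44.9 43.7  3.7]
[254 157  45  34 162] 25.2 [585.1 110.8  25.2] [44.8 30.6  3.8]
```

View pics/w3.png

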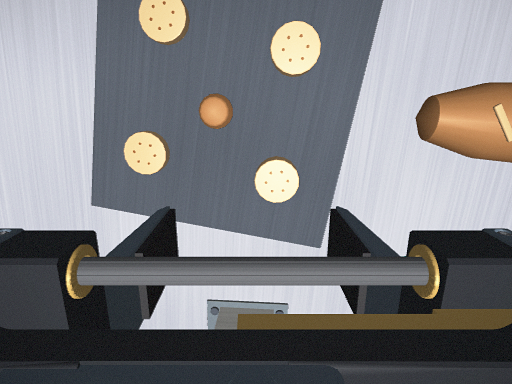

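Request:
move_arm(increments=[[[1,0,1.7,0,-0.06,0,0],[1,0,0,0,0,0,0]]])

```text
time_s: 9.0
ee_pos: [586.8, 100.7, 124.2]
ee_rot: [-179.6, -0.7, 93.3]
force: [-0.4, -0.2, 0.4]
gripper_width: 91.3
```

Request:
move_arm(increments=[[[1,0.23,-0.17,4,0,0,0],[1,0,0,4,0,0,0],[1,0,0,2,0,0,0],[1,0,0,0,0,0,0]]])

```text
time_s: 9.5
ee_pos: [586.1, 102.1, 25.5]
ee_rot: [-179.8, -0.7, 92.9]
force: [0.3, 0.2, 0.7]
gripper_width: 91.2
```

```bash
cat > tip2.py <<'E'
from h import *
import sys
s=monitor.state(); print(s["time_s"],s["ee_pos"].round(1),s["ee_rot"].round(1),s["force"].round(1),s["gripper_width"])
x0,y0,z0=s["ee_pos"]
for n in ("scene",):
    c,P,K,R,t=grab(n); x,y,z=P[...,0],P[...,1],P[...,2]
    for nm,sx in (("+x",1),("-x",-1)):
        d=(abs(x-x0-sx*50)<14)&(abs(y-y0)<25)&(z>28)&(z<130)&(c.max(-1)<90)
        q=P[d]; print(n,nm,len(q),np.percentile(q[:,2],[0,3,10]).round(1) if len(q) else "",q.min(0).round(0) if len(q) else "",q.max(0).round(0) if len(q) else "")
    u,v=proj([x0,y0,z0+35],K,R,t).astype(int); save(sys.argv[1],c[max(v-60,0):v+50,max(u-70,0):u+70],5)
E
python3 tip2.py s4.png
```

```text
9.5 [586.1 102.1  25.5] [-179.8   -0.7   92.9] [0.3 0.2 0.7] 91.1663043013484
scene +x 134 [60.2 63.  67.1] [632.  91.  60.] [646. 124. 121.]
scene -x 210 [58.1 61.8 66.9] [529.  87.  58.] [543. 119. 130.]
```

View pics/s4.png

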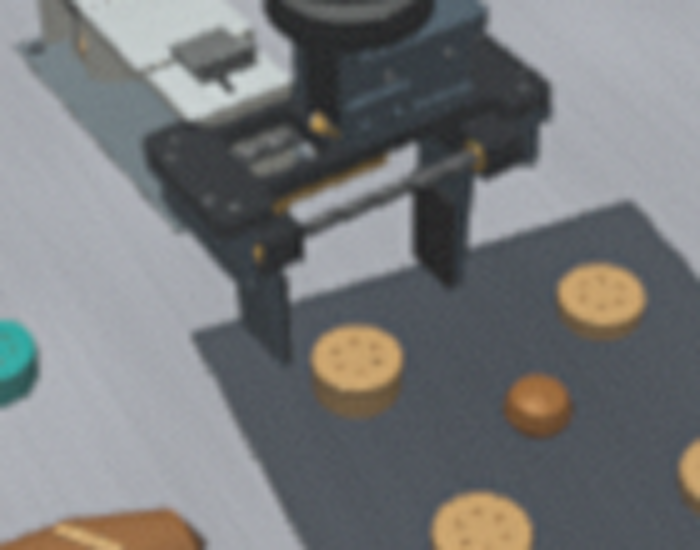

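Request:
move_arm(increments=[[[1,0.1,-0.1,2.4,0,0,0],[1,0,0,1.8,0,0,0],[1,0,0,0,0,0,0]]])

```text
time_s: 9.93
ee_pos: [590.1, 103.5, -11.0]
ee_rot: [179.5, -0.8, 92.8]
force: [-0.3, 0.6, 0.3]
gripper_width: 91.2
```

Request:
move_arm(increments=[[[1,0,-0.4,0.9,0,0,0],[1,0,0,0,0,0,0]]])

```text
time_s: 10.18
ee_pos: [587.6, 103.5, -18.0]
ee_rot: [179.3, -0.8, 92.8]
force: [-0.1, 0.9, -0.9]
gripper_width: 90.8
```

Request:
move_arm(increments=[[[1,0,-0.1,0.2,0,0,0],[0.4,0,0,0,0,0,0],[0.4,0,0,0,0,0,0],[0.4,0,0,0,0,0,0],[0.4,0,0,0,0,0,0],[0.4,0,0,0,0,0,0]]], force=15)

```text
time_s: 10.92
ee_pos: [587.6, 103.7, -18.7]
ee_rot: [179.2, -0.9, 92.8]
force: [0.0, -0.4, 0.0]
gripper_width: 45.6
```

Request:
move_arm(increments=[[[0.4,0,0,-2,0,0,0],[0.4,0,0,-5,0,0,0],[0.4,0,0,-5,0,0,0],[0.4,-5.4,-0.5,0,0,0,0],[0.4,-5.4,-0.5,0,0,0,0],[0.4,-5.4,-0.5,0,0,0,0],[0.4,-5.4,-0.5,0,0,0,0],[0.4,-5.4,-0.5,0,0,0,0],[0.4,-5.0,-0.5,0,0,0,0],[0.4,0,0,0,0,0,0]]])

```text
time_s: 12.18
ee_pos: [572.3, -228.5, 99.5]
ee_rot: [179.1, -0.8, 93.0]
force: [0.7, 0.6, -0.7]
gripper_width: 45.5
```

```bash
cat > held.py <<'E'
from h import *
import sys
s=monitor.state(); print(s["time_s"],s["ee_pos"].round(1),s["ee_rot"].round(1),s["force"].round(1),s["gripper_width"])
x0,y0,z0=s["ee_pos"]
for n in ("scene","side"):
    c,P,K,R,t=grab(n); x,y,z=P[...,0],P[...,1],P[...,2]; hsv=cv2.cvtColor(c,cv2.COLOR_RGB2HSV)
    d=(abs(x-x0)<40)&(abs(y-y0)<40)&(z>z0+5)&(z<z0+65)&(hsv[...,1]>70)&(hsv[...,0]<25)
    q=P[d]
    if len(q): print(n,len(q),"min",np.percentile(q,2,axis=0).round(1),"max",np.percentile(q,98,axis=0).round(1))
    u,v=proj([x0,y0,z0+30],K,R,t).astype(int); im=c[v-50:v+60,u-65:u+65]; save(sys.argv[1]+n+".png",im,5)
    # hole-plane reference: deck top near mouth
    d=(abs(x-571)<45)&(y<-180)&(y>-275)&(z>67)&(z<73); q=P[d]
    if len(q): print(n,"deck",q.min(0).round(1),q.max(0).round(1))
E
python3 held.py h1
```

```text
12.175 [ 572.3 -228.5   99.5] [179.1  -0.8  93. ] [ 0.7  0.6 -0.7] 45.48277351859514
scene 142 min [ 550.6 -244.2  126.5] max [ 594.1 -203.9  154.4]
scene deck [ 535.6 -264.    67. ] [ 607.8 -180.4   72.5]
side 167 min [ 551.4 -253.4  126.5] max [ 593.  -215.5  153.1]
side deck [ 530.2 -268.8   67. ] [ 604.9 -182.5   73. ]
```

Request:
move_arm(increments=[[[0.4,0.55,-0.1,2,0.015,0,0],[0.4,0,0,2,0,0,0],[0.4,0,0,0,0,0,0]]])

```text
time_s: 12.65
ee_pos: [570.8, -213.8, 56.3]
ee_rot: [-179.8, -1.0, 93.4]
force: [0.6, 0.2, -0.5]
gripper_width: 45.4
```

```bash
python3 held.py h2; python3 - <<'E'
import cv2,numpy as np
a=cv2.imread("pics/h2scene.png");b=cv2.imread("pics/h2side.png");h=min(len(a),len(b))
cv2.imwrite("pics/h2.png",cv2.resize(np.hstack([a[:h],b[:h]]),None,fx=.6,fy=.6))
E
```

```text
12.65 [ 570.8 -213.8   56.3] [-179.8   -1.    93.4] [ 0.6  0.2 -0.5] 45.40206334255345
scene 145 min [ 549.2 -229.    82.7] max [ 590.7 -189.8  102.5]
scene deck [ 538.6 -262.    67. ] [ 607.8 -180.2   72.9]
side 159 min [ 551.7 -241.5   82.5] max [ 593.4 -202.   108.5]
side deck [ 530.3 -269.    67. ] [ 604.4 -181.    72.8]
```

View pics/h2.png

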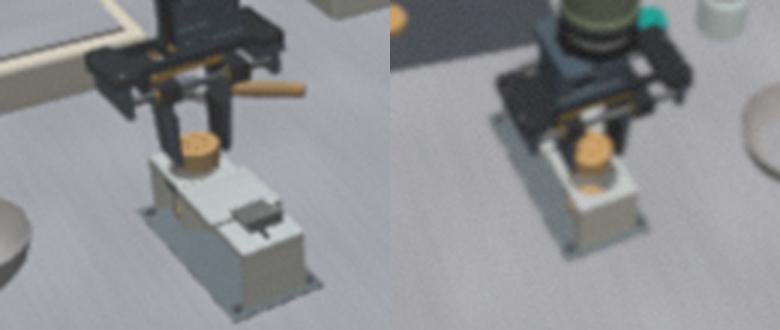

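Request:
move_arm(increments=[[[0.4,-0.9,0,0,0,-0.017,0],[0.4,0,0,0,0,0,0],[0.4,0,0,0,0,0,0]]])

```text
time_s: 13.12
ee_pos: [574.1, -224.2, 59.7]
ee_rot: [179.8, 0.2, 93.4]
force: [0.4, -0.0, -0.5]
gripper_width: 45.4
```

Request:
move_arm(increments=[[[0.4,0.17,-0.28,0.5,0,0,0],[0.4,0,0,0.7,0,0,0],[0.4,0,0,0,0,0,0]]])

```text
time_s: 13.5
ee_pos: [570.7, -222.7, 47.0]
ee_rot: [179.8, 0.2, 93.4]
force: [0.3, 0.7, -1.0]
gripper_width: 45.3
```

```bash
python3 held.py h3
```

```text
13.5 [ 570.7 -222.7   47. ] [179.8   0.2  93.4] [ 0.3  0.7 -1. ] 45.29254777139688
scene 144 min [ 548.2 -238.2   74.7] max [ 593.1 -196.8  103.6]
scene deck [ 536.5 -259.6   67.1] [ 607.6 -180.4   72.9]
side 163 min [ 548.  -248.3   70. ] max [ 592.1 -211.   102.6]
side deck [ 535.  -268.2   67. ] [ 603.6 -183.9   72.9]
```

Request:
move_arm(increments=[[[0.4,-0.1,0.05,0.3,0,0,0],[0.4,0,0,0.3,0,0,0],[0.4,0,0,0.2,0,0,0],[0.4,0,0,0,0,0,0]]])

```text
time_s: 14.1
ee_pos: [572.1, -224.1, 39.2]
ee_rot: [179.7, 0.3, 93.4]
force: [0.2, -0.3, -0.8]
gripper_width: 45.3
```

Request:
move_arm(increments=[[[0.4,0.1,-0.1,0.15,0,0,0],[0.4,0,0,0,0,0,0],[0.4,0,0,0,0,0,0]]])

```text
time_s: 14.48
ee_pos: [571.0, -223.1, 37.7]
ee_rot: [179.7, 0.3, 93.4]
force: [1.0, 0.1, -0.7]
gripper_width: 45.4
```

Centred, and no contact force. Releasing.

Request:
move_arm(increments=[[[0.56,0,0,0,0,0,0],[0.62,0,0,0,0,0,0],[0.66,0,0,0,0,0,0],[0.7,0,0,-4,0,0,0],[0.7,0,0,-5,0,0,0],[0.7,3,0,-5,0,0,0],[0.7,4,0,0,0,0,0],[0.7,3,0,0,0,0,0],[1,0,0,0,0,0,0]]])

```text
time_s: 15.6
ee_pos: [565.0, -120.6, 182.6]
ee_rot: [179.6, 0.3, 93.3]
force: [0.1, -0.9, -0.2]
gripper_width: 70.8
```

```bash
cat > tube.py <<'E'
from h import *
import sys
s=monitor.state(); print(s["time_s"],s["ee_pos"].round(1),s["ee_rot"].round(1),s["gripper_width"])
for n in ("wrist","side","scene"):
    c,P,K,R,t=grab(n); x,y,z=P[...,0],P[...,1],P[...,2]; hsv=cv2.cvtColor(c,cv2.COLOR_RGB2HSV)
    d=(abs(x-571)<28)&(abs(y+223)<28)&(z<100)&(hsv[...,1]>70)&(hsv[...,0]<25); q=P[d]
    if len(q)>8:
        zt=np.percentile(q[:,2],60); g=q[abs(q[:,2]-zt)<4]; A=np.c_[g[:,:2]-[571,-223],np.ones(len(g))]; f=np.linalg.lstsq(A,g[:,2],rcond=None)[0]
        print(n,len(q),"z pct",np.percentile(q[:,2],[5,50,95]).round(1),"plane slope deg",np.degrees(f[:2]).round(1),"z0",f[2].round(1))
    if n=="wrist":
        save(sys.argv[1],c)
        m=((hsv[...,1]>70)&(hsv[...,0]<25)&(z>9)&(z<45)&(x>300)&(x<700)&(y>40)).astype(np.uint8)
        k,l,st,_=cv2.connectedComponentsWithStats(m)
        for i in range(1,k):
            if st[i,4]>60:
                p=P[l==i]; zt=np.percentile(p[:,2],70); q=p[p[:,2]>zt-2]; print(st[i],zt.round(1),((q.max(0)+q.min(0))/2).round(1),np.ptp(q,0).round(1))
E
python3 tube.py w5.png
```

```text
15.6 [ 565.  -120.6  182.6] [179.6   0.3  93.3] 70.83833870661512
wrist 405 z pct [39.1 40.2 41.3] plane slope deg [0.  0.5] z0 40.2
side 63 z pct [34.9 38.7 41.8] plane slope deg [-2.1 -3.1] z0 39.2
```

Request:
move_arm(increments=[[[1,5,-2.1,0,0,0,0],[1,5,-2.1,0,0,0,0],[1,5,-2.1,0,0,0,0],[1,5,-2.1,0,0,0,0],[1,4.6,-1.9,2,0,0,0],[1,0,0,4,0,0,0],[1,0,0,4,0,0,0],[1,0,0,2,0,0,0],[1,0,0,0,0,0,0],[1,0,0,0,0,0,0]]])

```text
time_s: 17.0
ee_pos: [453.0, 114.9, 55.0]
ee_rot: [179.5, 0.4, 92.3]
force: [-0.5, -0.2, 0.2]
gripper_width: 91.3
```

```bash
python3 tip2.py s6.png; python3 tube.py w6.png
```

```text
17.0 [453.  114.9  55. ] [179.5   0.4  92.3] [-0.5 -0.2  0.2] 91.33790448232199
scene +x 111 [87.9 92.2 98. ] [500. 105.  88.] [512. 137. 130.]
scene -x 133 [89.8 91.4 95.3] [399. 100.  90.] [410. 133. 130.]
17.05 [453.  115.   55.1] [179.5   0.4  92.4] 91.35801858021729
[247   0  64  53 337] 18.0 [466.5 245.   18.1] [45.2 33.2  4.4]
[ 410   22   76   69 3983] 26.3 [591.5 228.1  26.5] [46.  45.   4.2]
[ 315  114   44   44 1461] 23.6 [518.3 167.8  24.6] [28.3 27.7  5.9]
[216 162  55  33 179] 17.3 [445.7 130.4  17.3] [44.9 25.5  3.5]
side 60 z pct [35.6 38.4 41.3] plane slope deg [-4.  -1.8] z0 39.0
```

Request:
move_arm(increments=[[[1,0.53,-0.68,2.5,0,0,0],[1,0,0,2.5,0,0,0],[1,0,0,1.5,0,0,0],[1,0,0,0,0,0,0],[1,0,0,0,0,0,0]]])

```text
time_s: 17.82
ee_pos: [450.5, 121.0, -7.3]
ee_rot: [178.9, 0.3, 92.4]
force: [-0.1, -0.1, 0.7]
gripper_width: 91.6
```

Request:
move_arm(increments=[[[1,0,-0.45,1.0,0.018,0,0],[1,0,0,0.5,0,0,0],[1,0,0,0,0,0,0],[1,0,0,0,0,0,0]]])

```text
time_s: 18.32
ee_pos: [447.1, 121.0, -22.1]
ee_rot: [179.8, 0.2, 92.4]
force: [-0.4, 0.7, -0.0]
gripper_width: 91.2
```

Request:
move_arm(increments=[[[0.4,0,0,0,0,0,0],[0.4,0,0,0,0,0,0],[0.4,0,0,0,0,0,0],[0.4,0,0,0,0,0,0],[0.4,0,0,0,0,0,0],[0.4,0,0,-1,0,0,0],[0.4,0,0,-3,0,0,0],[0.4,0,0,-4,0,0,0],[0.4,0,0,-4,0,0,0],[0.4,0,0,0,0,0,0]]], force=15)

```text
time_s: 19.58
ee_pos: [447.0, 121.6, 104.0]
ee_rot: [179.7, 0.2, 92.4]
force: [0.6, -0.0, -0.2]
gripper_width: 45.2
```

Request:
move_arm(increments=[[[0.4,-5,1.55,0,0,0,0],[0.4,-5,1.55,0,0,0,0],[0.4,-5,1.55,0,0,0,0],[0.4,-5,1.55,0,0,0,0],[0.4,-5,1.55,0,0,0,0],[0.4,-5,1.55,0,0,0,0],[0.4,-4,1.3,0,0,0,0],[0.4,0,0,0,0,0,0],[0.4,0,0,0,0,0,0],[0.4,0,0,0,0,0,0]]])

```text
time_s: 20.82
ee_pos: [564.7, -220.4, 97.5]
ee_rot: [-179.6, -0.2, 92.6]
force: [-0.1, 0.7, -0.4]
gripper_width: 45.4
```

Request:
move_arm(increments=[[[0.4,-0.25,0.6,2,0,0,0],[0.4,0,0,2,0,0,0],[0.4,0,0,0,0,0,0],[0.4,0,0,0,0,0,0]]])

```text
time_s: 21.32
ee_pos: [570.6, -219.4, 54.4]
ee_rot: [-179.5, -0.2, 92.8]
force: [-0.2, -0.3, -0.4]
gripper_width: 45.2
```

```bash
python3 held.py h4
```

```text
21.325 [ 570.6 -219.4   54.4] [-179.5   -0.2   92.8] [-0.2 -0.3 -0.4] 45.245540872079594
scene 118 min [ 549.2 -236.    82.8] max [ 593.2 -195.2  103.7]
scene deck [ 539.  -261.4   67. ] [ 607.4 -183.4   72.7]
side 147 min [ 551.4 -246.    79.5] max [ 592.3 -205.2   96.6]
side deck [ 531.8 -268.7   67. ] [ 604.1 -181.7   72.9]
```

Request:
move_arm(increments=[[[0.4,-0.33,0,0.5,0,0,0],[0.4,0,0,0.3,0,0,0],[0.4,0,0,0,0,0,0],[0.4,0,0,0,0,0,0]]])

```text
time_s: 21.92
ee_pos: [571.3, -223.6, 47.3]
ee_rot: [-179.6, -0.2, 92.8]
force: [-0.2, 0.6, -0.5]
gripper_width: 44.7
```

Request:
move_arm(increments=[[[0.4,0.05,0,0.4,0,0,0],[0.4,0,0,0.3,0,0,0],[0.4,0,0,0.2,0,0,0],[0.4,0,0,0,0,0,0],[0.4,0,0,0,0,0,0]]])

```text
time_s: 22.55
ee_pos: [571.2, -222.9, 37.6]
ee_rot: [-179.6, -0.2, 92.8]
force: [-0.0, 1.0, -0.4]
gripper_width: 45.1
```

Request:
move_arm(increments=[[[0.56,0,0,0,0,0,0],[0.62,0,0,0,0,0,0],[0.66,0,0,0,0,0,0],[0.7,0,0,-4,0,0,0],[0.7,0,0,-5,0,0,0],[0.7,3,0,-5,0,0,0],[0.7,4,0,0,0,0,0],[0.7,3,0,0,0,0,0],[0.7,0,0,0,0,0,0]]])

```text
time_s: 23.68
ee_pos: [568.0, -121.4, 183.4]
ee_rot: [-179.8, -0.2, 92.7]
force: [0.2, -0.8, -0.5]
gripper_width: 63.8
```

```bash
python3 tube.py w7.png; python3 mag.py w8.png
```

```text
23.675 [ 568.  -121.4  183.4] [-179.8   -0.2   92.7] 63.753622105165235
wrist 418 z pct [53.  54.2 55.4] plane slope deg [-0.2  0.9] z0 54.1
side 102 z pct [48.7 52.6 55.6] plane slope deg [-1.7 -2.9] z0 52.6
scene 41 z pct [49.  51.5 53.8] plane slope deg [2.7 5.9] z0 53.0
23.875 [ 567.8 -123.9  182.4] [-179.7   -0.2   92.5]
cam [566.01966738 -48.60375404 388.13943102] [ 0.00568557 -0.2652646  -0.96415889]
deck+ [ 215  120   69   50 1776] ((561.7548828125, -89.44742584228516), (70.54888916015625, 50.443077087402344), 2.7428336143493652) 70.2663155976943
cover [ 215  169   73   64 4401] ((567.6392822265625, -148.7085723876953), (76.09577178955078, 70.32942962646484), 3.1985068321228027) 76.22042684269394
pad [ 233  139   36   32 1105] ((564.2564697265625, -97.36599731445312), (35.1599235534668, 31.346403121948242), 3.324144124984741) 86.20438937867891
ridge [232 133  38   7 260] ((563.6414794921875, -77.93486022949219), (35.35316467285156, 5.9952192306518555), 2.457829475402832) 95.09791478980861
```

View pics/w8.png

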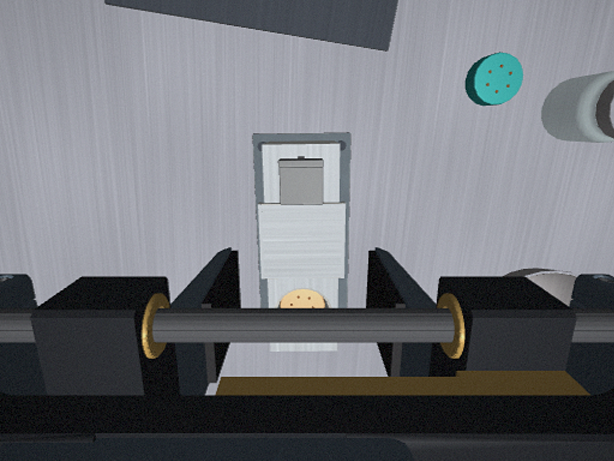

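The stack top reads z = 54.1 (the mark is at 54) and lies flat, and the cover is at its stop. The robot is clear, so I'm handing in.

```bash
python3 -c "
from workcell import job; print(job.job_done())"
```

```text
the job is handed in; nothing more can be done
None
```

The job is done and handed in at about 24 s of robot time, within the 59 s limit. I pressed the tab, slid the cover open to its stop, and added one thick and then one thin biscuit to the thin one already in the tube.

- **Fill level:** the wrist camera put the top of the stack at z = 54.1 mm against the mark at 54. It lay flat within 1°, and the steps before it (18, then 40, then 54) match thin, thick, thin.
- **Cover:** it stayed open, having moved about 75 mm.
- **Other things on the table:** the other thin and thick biscuit and the roll read the same positions and heights as before at about 17 s, before the second pick. I did not measure them again at the end. The spatula and brush were not checked again either, but the arm was never near them.

Three checks disagreed:
- **Fingertip height:** the tips sat about 34 mm higher than the reported TCP z. I corrected for this using camera measurements and the touch on the tab.
- **Camera offsets:** the scene and side cameras differed from the wrist camera by 2–6 mm sideways. They also read the final stack top 1–1.5 mm lower, so I relied on the wrist camera.
- **Press force:** the press on the tab briefly reached about 20 N, and the push against the cover's stop reached about 17 N. Both are under the limits.

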